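# Push the green filter into its cell

### The arm

A 6-joint arm with a two-finger parallel gripper is mounted at the origin on a cart in front of the work surface, level with it; the furniture and walls round the work are solid. World frame = base frame: x ahead of the robot, y to its left, z up, the work surface at z = 0. Lengths are in m, angles in rad, forces in N, time in s.
With the tool pointing down it reaches from about 0.35 to 0.85 m from the base axis. Payload 8.1 kg.
Tool frame: the origin (TCP) lies at the very end of the fingers, on their centre line; the grasp point (between the pads) lies 19 mm behind it; z points along the fingers, y is the line along which they close (so a half turn about z gives the same grasp; the last joint's range is limited). The gripper opens to 93 mm and grips with 3 to 60 N. Pads are 15 mm wide; open, the fingers measure 128 mm over their backs; the gripper's body (75 mm by 188 mm) begins 65 mm behind the grasp point.
Start: joints at [1.104, 0.13, 1.488, -0, 1.523, -0.085], TCP at [0.224, 0.557, 0.219] pointing down, gripper open.
Joint ranges: [-2.96, 2.96], [-0.89, 2.26], [0.02, 2.5], [-1.34, 4.48], [0, 2.73], [-2.66, 2.66]. Speed limits (rad/s): [2.39, 2.39, 2.79, 3.14, 3.14, 3.14].

### API

Orientations are given as a rotation vector (axis times angle).
In Python, from plant import read_state, eyes, workorder gives the robot as it stands. The module is installed in compiled form; this text tells all that it offers.
- The arm moves only by the tool play_rows, never from a script. Its argument "targets" is one flat list of numbers, 4 for each row, row after row: the shift along the tool's x, y, z in cm, then the turn about the tool's z in degrees. In form: [dx, dy, dz, roll, dx, dy, dz, roll, ...]. A call has 1 to 8 rows; each row is the pose to reach, as a shift and turn from the pose commanded when the call began, along the tool's axes at that moment; what a row does not reach only later rows make up. A row lasts 1/12 s, in which the tool goes at most 41.7 mm and 7.16 degrees, less where a joint would pass 70% of its speed; a pose out of reach is approached as far as the arm can. A call with a gripper value outside its range is refused whole. "grip" is the finger opening in cm, from 0 to 9.3, set as the call begins (left out, the last holds). The fingers move at their own pace and stop on an object; "grip_force" is the grip in N (left out, the last holds). Time passes only in rows, so rows that repeat a pose let the fingers close. It gives the time, the measured TCP pose, the force, the opening and the grip force at its end, in the units of the state.
- read_state(): the state, without advancing time (a new reading comes with each control period).
- eyes.read_camera(name): name is "side" or "top"; returns a dict with "image" (400x640x3 uint8, red, green, blue), "vfov" (degrees; the focal length in pixels is half the picture's height over the tangent of half this angle, whatever the lens; pixels are square), "cx", "cy" (the principal point, pixels), "cam_to_world" (4x4, takes a point from camera to world coordinates). Camera axes: x right, y up, looking along -z (the intrinsics and any distortion apply to the point x, -y, -z); pixel columns grow to the right and rows downward; lengths in m; the calibration is good to about 2 mm. A picture is of the moment at which its call begins. There is no depth.
- workorder.close_job(): hands the job in; it is judged then, once.
The state is a dict: "t": time; "q": joint angles; "dq": joint speeds; "joint_torque": joint torques, N m; "tool_pos": TCP position; "orientation": TCP orientation; "force": force on the tool from outside, world axes, zero at the start; "wrist_torque": the same for the moment, N m; "opening": finger opening in m; "gripper_force": force on a finger pad.
Only numpy, scipy, OpenCV 4.12 (cv2) and the standard library are available. Lean on these libraries where they do the work, as an engineer would, in place of code of your own. Each camera call takes 0.05 s, during which the arm holds its last target. There are 200 camera calls.

### The job

On the filter holder plate lie two round mounted filters, a green one and an orange one, either side of a round recess. With the fingertips, push the green filter along the plate and over the rim of the recess until it drops in and lies flat and fully home. Only push it, never pick it up, and leave the orange filter and everything else where they are.

Things in the scene. Friction and masses are not known exactly. Their poses are not given: they have to be found in the camera images.
- filter_plate: fixed filter holder, a flat rectangular plate 150 (x) x 250 (y) x 24 mm high: black base with a bright aluminium deck. Origin at the centre of its underside, on the bench; z up, y along its long side. The deck is flat, 24 mm above the bench.
- cell_mouth (a point): centre of the round recess (the cell) in the middle of the plate, at the level of the deck. The recess is 57 mm across and 6 mm deep with a 1 mm chamfer on its rim; an 18 mm light aperture goes through its floor, leaving a wide flat seat all round. A filter fits in it flush with the deck.
- green_filter_center (a point): centre (half-way up) of the green filter: a loose disc 50 mm in diameter and 6 mm thick, about 40 g, black edge and bright green face. It starts lying on the deck near one end of the plate, 70 to 92 mm from the recess's centre along the plate's long side and up to 22 mm to either side of its centre line. Its centre is 3 mm above the deck while it lies there and 3 mm below the deck when home in the recess; z is the disc's axis.
- orange_filter_center (a point): centre (half-way up) of the orange filter, the same disc with an orange face, lying on the deck at the other side of the recess. It must stay where it is.
- vial: bystander: white vial with black cap, 36 mm across, 78 mm high, standing on the bench behind the plate. Origin at its underside.
- cork: bystander: brown cork, 26 mm across and 26 mm high, standing on the bench behind the plate. Origin at its underside.
- small_jar: bystander: white jar with grey lid and orange band, 44 mm across, 72 mm high, on the bench to the left. Origin at its underside.
- beaker: bystander: glass beaker, 70 mm across, 82 mm high, on the bench to the right. Origin at its underside.
- green_filter: the same green filter; origin at the centre of its underside.
- conical_flask_3: bystander: glass conical flask, 78 mm across, 125 mm high, on the bench at the right near the hot plate. Origin at its underside.
Mind the look-alikes: they are no part of the job. What is shaped like the green_filter but grey is not meant.

How it is judged:
On the way:
1. the green filter, still lying on the deck, reaches over the rim of the recess (horizontal distance between green_filter_center and cell_mouth below 0.045 m and z of green_filter_center in the frame of cell_mouth between 0.001 and 0.006 m), for 0.05 s.
At the end, for the whole second after the job is handed in: The green filter lies at rest in the recess: its centre within 5 mm of the recess's axis and within 1.5 mm of 3 mm below the deck, level within 0.05 rad; the orange filter is within 12 mm of where it started (horizontal distance between green_filter_center and cell_mouth below 0.005 m and z of green_filter_center in the frame of cell_mouth between -0.0045 and -0.0015 m and angle between green_filter_center's own z axis and vertical below 0.05 rad and linear speed of green_filter below 0.01 m/s and distance of orange_filter_center from where it was at the start of the episode below 0.012 m); the robot touches nothing.
It fails at once if the green filter is lifted more than 8 mm off the deck (z of green_filter_center in the frame of cell_mouth above 0.011 m).
It fails at once if the orange filter is displaced by more than 12 mm (distance of orange_filter_center from where it was at the start of the episode above 0.012 m).
It fails at once if a bystander is displaced by more than 15 mm (distance of any of vial, cork, small_jar, beaker, conical_flask_3 from where it was at the start of the episode above 0.015 m).
It also fails if it takes over 32 s, if anything falls off the work surface, if the arm or the gripper's body presses on something with over 40 N, if the wrist force passes 120 N, or if a joint passes its speed limit or range.

## Working session

There is one attempt and no reset: what is moved stays moved. The work goes in short steps, Python scripts to look and compute and a tool call to move; the robot and the scene stay as the last step left them, time stands still between calls to the robot, and variables do not carry over. Pictures are saved under pics/ and viewed, at most 10 in all, crops included, and the job is handed in when it is done.

Besides the shell and the picture viewer there is one more tool, called after "Emit:" by a JSON object that holds its "api" and its "payload". play_rows: Moves the arm, as the interface text tells. Its arguments: {"type":"object","properties":{"targets":{"type":"array"},"grip":{"type":"number"},"grip_force":{"type":"number"}},"required":["targets"]}

```bash
mkdir -p pics; cat > h.py <<'E'
import numpy as np, cv2
from plant import read_state, eyes, workorder
def shot(n,f):
    c=eyes.read_camera(n); cv2.imwrite(f'pics/{f}.png',c['image'][:,:,::-1]); np.save(f'pics/{f}.npy',c,allow_pickle=True); return c
def load(f): return np.load(f'pics/{f}.npy',allow_pickle=True).item()
def ray(c,u,v):
    f=c['image'].shape[0]/2/np.tan(np.radians(c['vfov'])/2)
    T=c['cam_to_world']; d=T[:3,:3]@np.array([(u-c['cx'])/f,-(v-c['cy'])/f,-1.]); return T[:3,3],d
def atz(c,u,v,z):
    o,d=ray(c,u,v); return o+d*(z-o[2])/d[2]
def tri(c1,p1,c2,p2):
    A=np.zeros((3,3));b=np.zeros(3)
    for c,p in((c1,p1),(c2,p2)):
        o,d=ray(c,*p); d=d/np.linalg.norm(d); M=np.eye(3)-np.outer(d,d);A+=M;b+=M@o
    return np.linalg.solve(A,b)
E
python3 - <<'E'
from h import *
for n in('top','side'):
    c=shot(n,n+'0'); print({k:v for k,v in c.items() if k!='image'})
print(read_state())
E
```

```text
{'vfov': 54.34503939852201, 'cx': 329.5200372776012, 'cy': 197.86724143440532, 'cam_to_world': array([[ 0.01815644,  0.98552056, -0.16858106,  0.40508831],
       [-0.99967254,  0.02093445,  0.01471599,  0.02681935],
       [ 0.01803207,  0.16825866,  0.98557794,  1.06341712],
       [ 0.        ,  0.        ,  0.        ,  1.        ]])}
{'vfov': 56.14954684291451, 'cx': 323.23653665733224, 'cy': 198.41188883578116, 'cam_to_world': array([[ 0.99931989,  0.02024611, -0.03081975,  0.50898639],
       [-0.03526565,  0.76894547, -0.63834097, -0.70934838],
       [ 0.01077479,  0.63899371,  0.76913649,  0.93938158],
       [ 0.        ,  0.        ,  0.        ,  1.        ]])}
{'t': 0.1, 'q': array([ 1.10360060e+00,  1.31067726e-01,  1.48917326e+00,  2.72582555e-05,
        1.52298526e+00, -8.54094486e-02]), 'dq': array([-1.03513368e-04,  1.67198941e-04, -2.61601862e-03, -5.39120721e-05,
        9.29557822e-04, -9.21387759e-04]), 'joint_torque': array([ 1.30759938e-03, -5.61347902e+01, -4.93093228e+01,  7.70503096e-02,
        2.93080334e-02,  1.10718645e-06]), 'tool_pos': array([0.22329277, 0.55635561, 0.21770146]), 'orientation': array([-5.95985198e-01, -3.08406154e+00,  2.45668086e-03]), 'force': array([-0.10930957, -0.6459296 ,  0.53286048]), 'wrist_torque': array([-0.01987581,  0.00413032,  0.00514676]), 'gripper_force': 0.0, 'opening': 0.09299020770686506}
```

View pics/top0.png

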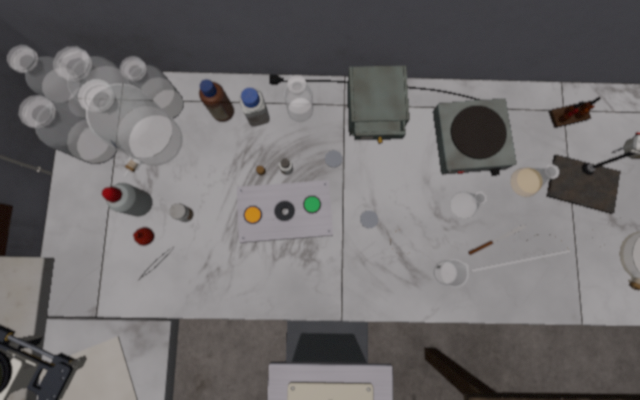

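View pics/side0.png

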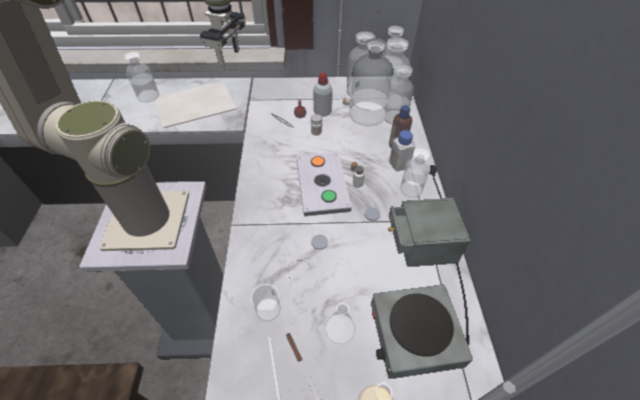

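Top view: green filter near (312,204), recess (285,211), orange (252,214). In the side view they are at (329,196), (322,180) and (318,161). Next I'll enlarge both.

```bash
python3 - <<'E'
from h import *
t=load('top0');s=load('side0')
a=cv2.resize(t['image'][165:255,225:345],None,fx=5,fy=5,interpolation=cv2.INTER_CUBIC)
b=cv2.resize(s['image'][140:225,285:375],None,fx=6,fy=6,interpolation=cv2.INTER_CUBIC)
cv2.imwrite('pics/a.png',a[:,:,::-1]);cv2.imwrite('pics/b.png',b[:,:,::-1])
P={}
for n,c,box in(('t',t,(225,345,165,255)),('s',s,(285,375,140,225))):
    x0,x1,y0,y1=box; im=c['image'][y0:y1,x0:x1]; h=cv2.cvtColor(im,cv2.COLOR_RGB2HSV)
    for k,lo,hi in(('g',45,85),('o',5,22)):
        m=cv2.inRange(h,(lo,120,80),(hi,255,255)); nn,l,st,ce=cv2.connectedComponentsWithStats(m)
        i=1+st[1:,4].argmax(); P[n,k]=ce[i]+[x0,y0]; print(n,k,P[n,k],st[i])
for k in 'go':
    print(k,tri(t,P['t',k],s,P['s',k]),atz(t,*P['t',k],.03),atz(s,*P['s',k],.03))
E
```

```text
t g [311.61375661 203.97883598] [ 79  32  16  15 189]
t o [252.34615385 214.375     ] [ 20  42  16  16 208]
s g [328.51724138 195.        ] [39 52 10  7 58]
s o [317.43209877 160.60493827] [27 17 12  8 81]
g [0.56342236 0.05900834 0.03024614] [0.56420791 0.05910476 0.03      ] [0.56270017 0.05903397 0.03      ]
o [0.53223121 0.21608479 0.02906486] [0.53291098 0.21602723 0.03      ] [0.53142395 0.21492598 0.03      ]
```

View pics/a.png

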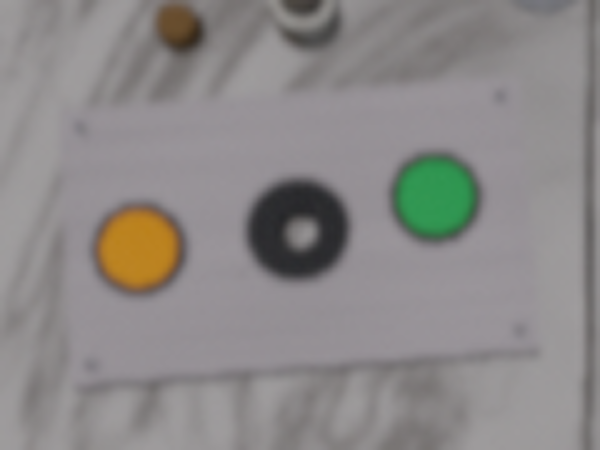

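View pics/b.png

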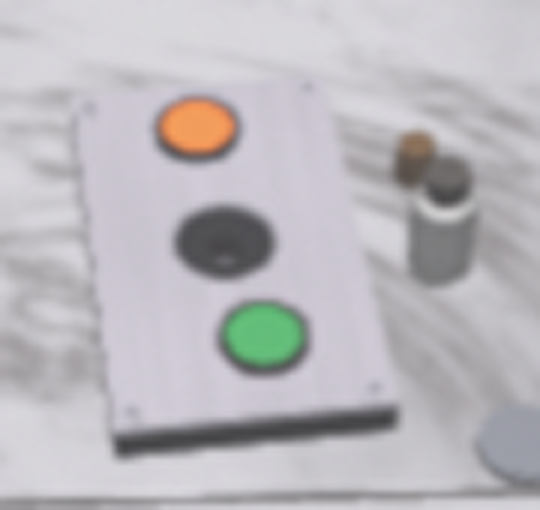

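Top crop: the recess rim spans (247–349, 179–280), centre (298,229.5). The screws are at (80,127), (500,96), (92,366) and (519,331). Side crop: the recess centre is about (225,242).

```bash
python3 - <<'E'
from h import *
from scipy.spatial.transform import Rotation as R
t=load('top0');s=load('side0')
T=lambda u,v:(225+(u+.5)/5-.5,165+(v+.5)/5-.5)
S=lambda u,v:(285+(u+.5)/6-.5,140+(v+.5)/6-.5)
print('rec',tri(t,T(298,229.5),s,S(225,242)),atz(t,*T(298,229.5),.024),atz(s,*S(225,242),.024))
sc=[atz(t,*T(*p),.024) for p in((80,127),(500,96),(92,366),(519,331))]
ss=[atz(s,*S(*p),.024) for p in((90,107),(307,88),(132,413),(375,387))]
print(np.round(sc,4),np.mean(sc,0),np.round(ss,4),np.mean(ss,0))
d=(sc[1]-sc[0]+sc[3]-sc[2]); print('plate long axis',np.degrees(np.arctan2(d[1],d[0])),np.linalg.norm(d)/2)
print('rim diam',atz(t,*T(247,229),.024)-atz(t,*T(349,229),.024))
for n,p in(('cork',(180,25)),('vial',(305,12))): print(n,atz(t,*T(*p),.03),)
print('cork s',atz(s,*S(413,143),.026),'vialcap',atz(s,*S(449,180),.078))
r=R.from_rotvec(read_state()['orientation']).as_matrix();print(r)
E
```

```text
rec [0.54548767 0.13257665 0.02138682] [0.54587265 0.13240776 0.024     ] [0.54465723 0.12999685 0.024     ]
[[0.5994 0.2522 0.024 ]
 [0.6214 0.0254 0.024 ]
 [0.4707 0.2386 0.024 ]
 [0.4937 0.0127 0.024 ]] [0.5462935  0.13221321 0.024     ] [[0.4697 0.2383 0.024 ]
 [0.5968 0.2512 0.024 ]
 [0.4926 0.0114 0.024 ]
 [0.6196 0.0253 0.024 ]] [0.5447006  0.13154125 0.024     ]
plate long axis -84.31155888061714 0.22747610392040557
rim diam [-0.00112911  0.05468337  0.        ]
cork [0.65574936 0.19998297 0.03      ]
vial [0.66454742 0.13249844 0.03      ]
cork s [0.65482002 0.20227458 0.026     ] vialcap [0.66329941 0.1221875  0.078     ]
[[-9.28000031e-01  3.72579340e-01 -7.60054574e-04]
 [ 3.72580078e-01  9.27998919e-01 -1.44626724e-03]
 [ 1.66480529e-04 -1.62531724e-03 -9.99998665e-01]]
```

Emit:
{"api": "play_rows", "payload": {"targets": [-3.3,-2.3,0,6.8,-6.6,-4.7,0,13.6,-9.9,-7.0,0,20.4,-13.2,-9.3,0,27.2,-16.5,-11.7,0,34,-19.8,-14,0,40.8,-23.1,-16.4,0,47.5,-26.4,-18.7,0,54.3], "grip": 3.0, "grip_force": 10}}

```text
t: 0.77
tool_pos: [0.3992, 0.283, 0.2183]
orientation: [-1.945, -2.467, 0.001]
force: [0.5, 0.1, -0.3]
opening: 0.0441
gripper_force: 0.0
```

```bash
cat >> h.py <<'E'
from scipy.spatial.transform import Rotation as R
G=np.array([.5634,.059]);C=np.array([.5455,.132]);u=(C-G)/np.linalg.norm(C-G)
def rep():
    s=read_state(); r=R.from_rotvec(s['orientation']).as_matrix(); p=s['tool_pos']
    print('t',s['t'],'p',p,'open',s['opening'],'F',s['force'],'xang',np.degrees(np.arctan2(r[1,0],r[0,0])),'want',np.degrees(np.arctan2(u[1],u[0])))
    return p,r
def to(x,y,z):
    p,r=rep(); print('shift cm',100*r.T@(np.array([x,y,z])-p))
E
python3 - <<'E'
from h import *
a=G-.0475*u; to(*a,.12)
E
```

```text
t 0.7667 p [0.399202   0.28296347 0.21832828] open 0.04409047757361561 F [ 0.46890297  0.08852968 -0.32763174] xang 103.50801864242369 want 103.77740659913141
shift cm [-30.36067104  10.76030533   9.83315638]
```

Emit:
{"api": "play_rows", "payload": {"targets": [-3.8,1.3,0,0,-7.6,2.7,0,0,-11.4,4.0,0,0,-15.2,5.4,0,0,-19,6.7,0,0,-22.8,8.1,0,0,-26.6,9.5,0,0,-30.4,10.8,0,0.3]}}

```text
t: 1.43
tool_pos: [0.5769, 0.0136, 0.2182]
orientation: [-1.944, -2.467, 0.0]
force: [-0.3, 1.5, 0.9]
opening: 0.0301
gripper_force: 0.0
```

Emit:
{"api": "play_rows", "payload": {"targets": [0,0,3,0,0,0,6,0,0,0,9,0,0,0,12,0,0,0,14,0,0,0,15,0,0,0,16,0,0,0,16,0]}}

```text
t: 2.1
tool_pos: [0.5753, 0.0156, 0.0569]
orientation: [-1.943, -2.466, 0.002]
force: [-0.0, 0.3, -1.0]
opening: 0.0302
gripper_force: 0.0
```

```bash
python3 - <<'E'
from h import *
a=G-.0475*u; to(*a,.026)
c=shot('side','side1'); b=cv2.resize(c['image'][130:235,275:385],None,fx=5,fy=5,interpolation=cv2.INTER_CUBIC)
cv2.imwrite('pics/b1.png',b[:,:,::-1])
E
```

```text
t 2.1 p [0.57525337 0.01561787 0.05687879] open 0.030166467265826447 F [-0.02931731  0.27460805 -0.96956501] xang 103.53121158353572 want 103.77740659913141
shift cm [-0.25713275 -0.10913215  3.08797474]
```

View pics/b1.png

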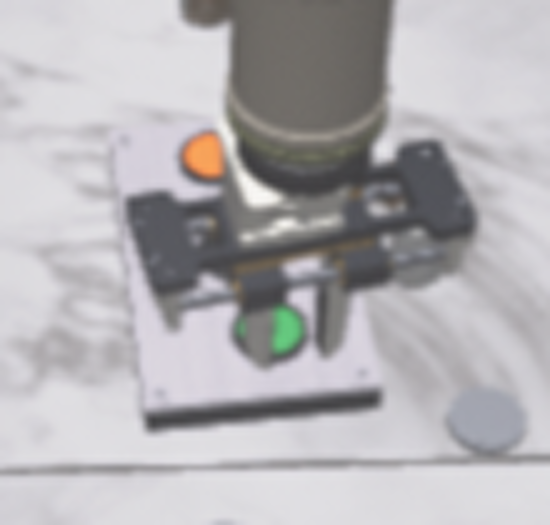

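Crop shows the fingertips at (262,365) and (328,355), above and just behind the green disc at (272,330). I'll go down behind it.

Emit:
{"api": "play_rows", "payload": {"targets": [-0.25,-0.1,0.8,0.2,-0.25,-0.1,1.6,0.2,-0.25,-0.1,2.3,0.2,-0.25,-0.1,2.7,0.2,-0.25,-0.1,2.9,0.2,-0.25,-0.1,3.0,0.2,-0.25,-0.1,3.0,0.2,-0.25,-0.1,3.0,0.2]}}

```text
t: 2.82
tool_pos: [0.5762, 0.0129, 0.0289]
orientation: [1.948, 2.464, 0.0]
force: [-0.3, -0.1, -0.6]
opening: 0.0299
gripper_force: 0.0
```

```bash
python3 - <<'E'
from h import *
a=C-.0275*u; to(*a,.0265)
E
```

```text
t 2.8167 p [0.57615762 0.01286839 0.02887305] open 0.029910712704826987 F [-0.26013729 -0.12994712 -0.55627773] xang 103.32805873129466 want 103.77740659913141
shift cm [ 9.54913743 -0.21539733  0.23639849]
```

Emit:
{"api": "play_rows", "payload": {"targets": [0,-0.2,0.1,-0.4,0,-0.2,0.2,-0.4,0,-0.2,0.2,-0.4,0,-0.2,0.2,-0.4]}}

```text
t: 3.15
tool_pos: [0.5739, 0.0124, 0.0266]
orientation: [-1.94, -2.471, 0.0]
force: [0.1, 0.9, 1.2]
opening: 0.0301
gripper_force: 0.0
```

```bash
python3 - <<'E'
from h import *
for i in range(4):
    a=C-.0275*u; to(*a,.0265); eyes.read_camera('top')
E
```

```text
t 3.15 p [0.57394252 0.01239461 0.02662398] open 0.03006776114392722 F [0.07166261 0.89952586 1.23817989] xang 103.72325490391817 want 103.77740659913141
shift cm [9.54384995 0.07697154 0.01251163]
t 3.2 p [0.57405612 0.01239036 0.02670968] open 0.029807342300233852 F [ 0.54188499  0.46071387 -0.58549932] xang 103.72437752260274 want 103.77740659913141
shift cm [9.54695796 0.06622047 0.02052018]
t 3.25 p [0.57410853 0.01236835 0.02673265] open 0.030224250598553427 F [-0.36708966 -0.04906653 -0.45223393] xang 103.71879600555164 want 103.77740659913141
shift cm [9.55034612 0.06071913 0.0228163 ]
t 3.3 p [0.57409244 0.01239796 0.02671352] open 0.03013226997274267 F [ 0.0799746   0.21220211 -0.26383757] xang 103.72389593100182 want 103.77740659913141
shift cm [9.54708214 0.06243129 0.02090598]
```

Emit:
{"api": "play_rows", "payload": {"targets": [0.8,0.05,0,0,1.5,0.05,0,0,2.0,0.05,0,0,2.5,0.05,0,0,3.0,0.05,0,0,3.5,0.05,0,0,4.0,0.05,0,0,4.5,0.05,0,0]}}

```text
t: 4.02
tool_pos: [0.5637, 0.0568, 0.0266]
orientation: [1.94, 2.471, -0.0]
force: [-0.1, 0.6, -0.2]
opening: 0.0299
gripper_force: 0.1
```

Emit:
{"api": "play_rows", "payload": {"targets": [0.4,0,0,0,0.8,0,0,0,1.2,0,0,0,1.5,0,0,0,1.5,0,0,0]}}

```text
t: 4.43
tool_pos: [0.5601, 0.0714, 0.0266]
orientation: [-1.939, -2.471, -0.0]
force: [0.3, 0.6, -0.7]
opening: 0.03
gripper_force: 0.0
```

```bash
python3 - <<'E'
from h import *
a=C-.0275*u; to(*a,.0265)
c=shot('side','side2'); t=shot('top','top2'); A=cv2.resize(c['image'][130:235,275:385],None,fx=5,fy=5,interpolation=cv2.INTER_CUBIC)
cv2.imwrite('pics/b2.png',A[:,:,::-1])
E
```

```text
t 4.4333 p [0.56009276 0.07136798 0.02658305] open 0.030045535160610433 F [ 0.34513694  0.55259477 -0.70280432] xang 103.74805789469924 want 103.77740659913141
shift cm [3.48629241 0.02487997 0.008854  ]
```

View pics/b2.png

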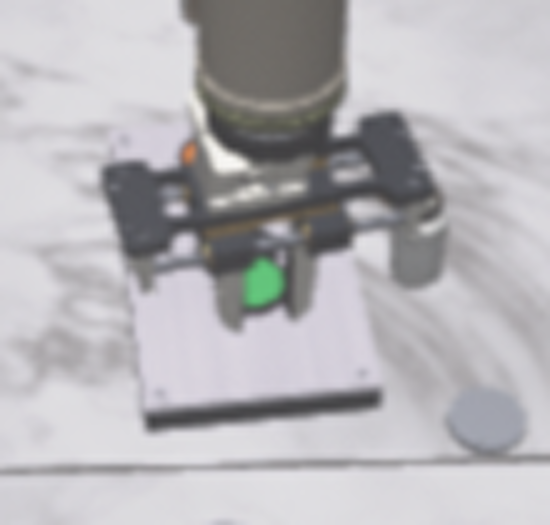

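The green disc at (265,283) sits centred in the cradle between the fingertips (230,325) and (300,315). I'll push on slowly to the centre.

Emit:
{"api": "play_rows", "payload": {"targets": [0.35,0,0,0,0.7,0,0,0,1.05,0,0,0,1.4,0,0,0,1.75,0,0,0,2.1,0,0,0,2.4,0,0,0,2.7,0,0,0]}}

```text
t: 5.2
tool_pos: [0.5538, 0.0974, 0.0267]
orientation: [1.94, 2.471, 0.0]
force: [0.5, -0.7, 0.1]
opening: 0.0299
gripper_force: 0.1
```

Emit:
{"api": "play_rows", "payload": {"targets": [0.2,0,0,0,0.4,0,0,0,0.6,0,0,0,0.75,0,0,0,0.85,0,0,0,0.85,0,0,0]}}

```text
t: 5.7
tool_pos: [0.5518, 0.1055, 0.0267]
orientation: [-1.94, -2.471, -0.0]
force: [1.6, -0.7, 0.2]
opening: 0.0296
gripper_force: 0.0
```

```bash
python3 - <<'E'
from h import *
a=C-.0275*u; to(*a,.0265)
c=shot('side','side3'); A=cv2.resize(c['image'][130:235,275:385],None,fx=5,fy=5,interpolation=cv2.INTER_CUBIC)
cv2.imwrite('pics/b3.png',A[:,:,::-1])
E
```

```text
t 5.7 p [0.55183773 0.1054685  0.02665006] open 0.029584864198398203 F [ 1.55487171 -0.67348599  0.2375971 ] xang 103.73193299059733 want 103.77740659913141
shift cm [-0.02224019  0.01632823  0.01500543]
```

View pics/b3.png

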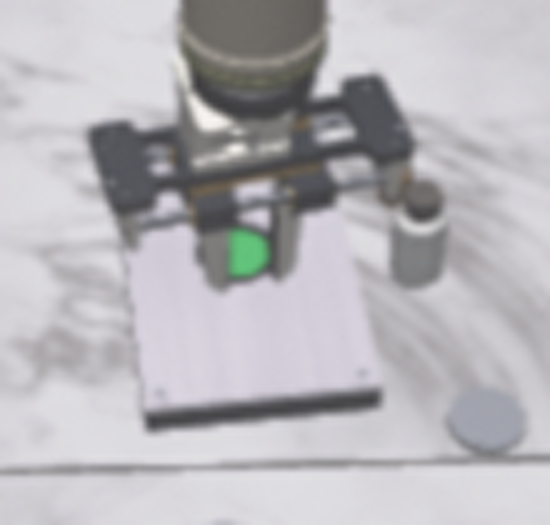

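The green disc is at (247,250) over the recess, but I can't tell whether it's fully in. I'll push 2 mm more, then back off, lift and look.

Emit:
{"api": "play_rows", "payload": {"targets": [0.1,0,0,0,0.2,0,0,0,0.25,0,0,0,0.25,0,0,0,-0.5,0,0,0,-1.5,0,0,0,-3,0,0,0,-4,0,0,0]}}

```text
t: 6.42
tool_pos: [0.5618, 0.0647, 0.0267]
orientation: [1.94, 2.47, -0.0]
force: [0.4, -0.8, -0.0]
opening: 0.0301
gripper_force: 0.0
```

Emit:
{"api": "play_rows", "payload": {"targets": [0,0,-2,0,0,0,-5,0,-3,0,-8,0,-7,0,-11,0,-11,0,-14,0,-15,0,-14,0,-18,0,-14,0,-18,0,-14,0]}}

```text
t: 7.08
tool_pos: [0.6056, -0.1166, 0.1687]
orientation: [1.943, 2.461, -0.001]
force: [0.9, 0.3, -0.0]
opening: 0.0299
gripper_force: 0.0
```

```bash
python3 - <<'E'
from h import *
rep()
P={}
for n,box in(('top',(225,345,165,255)),('side',(285,375,140,225))):
    c=shot(n,n+'4'); x0,x1,y0,y1=box; im=c['image'][y0:y1,x0:x1]; h=cv2.cvtColor(im,cv2.COLOR_RGB2HSV)
    for k,lo,hi in(('g',45,85),('o',5,22)):
        m=cv2.inRange(h,(lo,120,80),(hi,255,255)); nn,l,st,ce=cv2.connectedComponentsWithStats(m)
        if nn<2: print('none',n,k); continue
        i=1+st[1:,4].argmax(); p=ce[i]+[x0,y0]; P[n,k]=p; print(n,k,p,st[i],atz(c,*p,.024 if k=='g' else .03))
t,s=load('top4'),load('side4')
for k in 'go': print(k,tri(t,P['top',k],s,P['side',k]))
A=cv2.resize(s['image'][150:215,295:365],None,fx=5,fy=5,interpolation=cv2.INTER_CUBIC);B=cv2.resize(t['image'][180:245,230:330],None,fx=4,fy=5,interpolation=cv2.INTER_CUBIC)
cv2.imwrite('pics/b4.png',np.hstack([A,B])[:,:,::-1])
E
```

```text
t 7.0833 p [ 0.60559281 -0.11661963  0.16867599] open 0.029946925629621923 F [ 0.9053995   0.27898623 -0.02439815] xang 103.41358176592743 want 103.77740659913141
top g [284.89371981 210.32850242] [ 52  38  17  16 207] [0.54637561 0.13056561 0.024     ]
top o [252.34615385 214.375     ] [ 20  42  16  16 208] [0.53291098 0.21602723 0.03      ]
none side g
side o [317.43373494 160.71084337] [27 17 12  9 83] [0.53141645 0.21440913 0.03      ]Traceback (most recent call last):
  File "<stdin>", line 11, in <module>
KeyError: ('side', 'g')
```

The arm hides the green filter in the side view, so I'll move it aside.

Emit:
{"api": "play_rows", "payload": {"targets": [0,-3,-2,0,0,-6,-4,0,0,-9,-5,0,0,-12,-5,0,0,-15,-5,0,0,-18,-5,0,0,-20,-5,0,0,-20,-5,0]}}

```text
t: 7.85
tool_pos: [0.407, -0.1556, 0.2162]
orientation: [-1.94, -2.47, 0.001]
force: [-0.1, 0.9, -1.1]
opening: 0.03
gripper_force: 0.0
```

```bash
python3 - <<'E'
from h import *
rep()
P={}
t,s=shot('top','top5'),shot('side','side5')
A=cv2.resize(s['image'][150:215,295:365],None,fx=5,fy=5,interpolation=cv2.INTER_CUBIC);B=cv2.resize(t['image'][180:245,230:330],None,fx=4,fy=5,interpolation=cv2.INTER_CUBIC)
cv2.imwrite('pics/b5.png',np.hstack([A,B])[:,:,::-1])
for n,c,box in(('top',t,(225,345,165,255)),('side',s,(285,375,140,225))):
    x0,x1,y0,y1=box; im=c['image'][y0:y1,x0:x1]; h=cv2.cvtColor(im,cv2.COLOR_RGB2HSV)
    for k,lo,hi in(('g',45,85),('o',5,22)):
        m=cv2.inRange(h,(lo,100,60),(hi,255,255)); nn,l,st,ce=cv2.connectedComponentsWithStats(m)
        if nn<2: print('none',n,k); continue
        i=1+st[1:,4].argmax(); p=ce[i]+[x0,y0]; P[n,k]=p; print(n,k,p,st[i],atz(c,*p,.024 if k=='g' else .03))
for k in 'go': print(k,tri(t,P['top',k],s,P['side',k]))
E
```

```text
t 7.85 p [ 0.40695724 -0.15555308  0.21617368] open 0.030046271861612968 F [-0.14639948  0.87310826 -1.0667322 ] xang 103.70905179700704 want 103.77740659913141
top g [284.93303571 210.21428571] [ 52  37  17  17 224] [0.54668722 0.13047178 0.024     ]
top o [252.33179724 214.359447  ] [ 19  42  17  16 217] [0.53295187 0.21606746 0.03      ]
side g [322.10344828 180.05747126] [31 36 13  9 87] [0.54470273 0.12936401 0.024     ]
side o [317.39772727 160.77272727] [27 17 12  9 88] [0.531285   0.21411033 0.03      ]
g [0.54576391 0.13042193 0.02312934]
o [0.53225236 0.21628088 0.0281038 ]
```

View pics/b5.png

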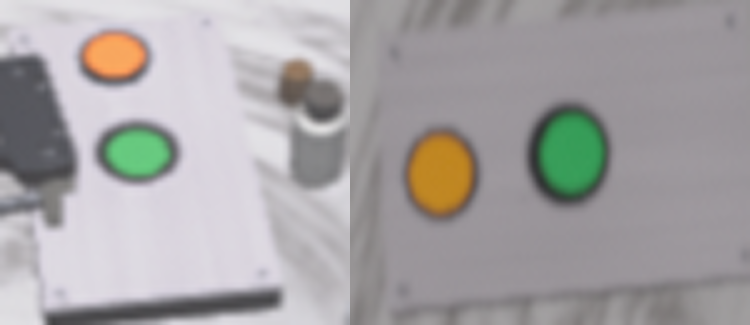

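Side crop (left half): the green face at (138,152) looks level with the deck and its dark ring is concentric. Triangulated, the face is at z≈0.023, against 0.028 for orange, so it appears to be home. I'll check that it's seated by lightly pressing the trailing half with closed fingertips.

Emit:
{"api": "play_rows", "payload": {"targets": [2.9,2.5,0,0,5.9,5.1,0,0,8.8,7.6,0,0,11.7,10.1,0,0,14.7,12.7,0,0,17.6,15.2,0,0,20.6,17.7,0,0,23.5,20.2,0,0], "grip": 0}}

```text
t: 8.62
tool_pos: [0.5509, 0.1239, 0.2159]
orientation: [-1.938, -2.472, 0.0]
force: [-0.2, -0.5, 1.2]
opening: 0.0004
gripper_force: 0.0
```

Emit:
{"api": "play_rows", "payload": {"targets": [0,0,3.5,0,0,0,7,0,0,0,10.5,0,0,0,14,0,0,0,16.5,0,0,0,17.5,0,0,0,18,0,0,0,18,0]}}

```text
t: 9.28
tool_pos: [0.55, 0.121, 0.036]
orientation: [-1.939, -2.471, 0.001]
force: [0.2, 0.0, -0.3]
opening: 0.0003
gripper_force: 0.0
```

```bash
python3 - <<'E'
from h import *
to(.5481,.1207,.024)
E
```

```text
t 9.2833 p [0.54999376 0.12096337 0.03596368] open 0.00029495403901393883 F [ 0.20905731  0.0133873  -0.30392336] xang 103.7628213776314 want 103.77740659913141
shift cm [ 0.01906961 -0.18857308  1.19663243]
```

Emit:
{"api": "play_rows", "payload": {"targets": [0,-0.2,0.4,0,0,-0.2,0.7,0,0,-0.2,0.9,0,0,-0.2,0.95,0,0,-0.2,0.95,0]}}

```text
t: 9.7
tool_pos: [0.5487, 0.1199, 0.0277]
orientation: [1.94, 2.47, 0.001]
force: [-0.4, 0.4, 0.1]
opening: 0.0006
gripper_force: 0.0
```

Emit:
{"api": "play_rows", "payload": {"targets": [0,0,0.1,0,0,0,0.15,0,0,0,0.2,0,0,0,0.2,0]}}

```text
t: 10.03
tool_pos: [0.5483, 0.1198, 0.0251]
orientation: [-1.94, -2.471, 0.0]
force: [-0.3, 0.4, 0.6]
opening: 0.0003
gripper_force: 0.0
```

Emit:
{"api": "play_rows", "payload": {"targets": [0,0,0.05,0,0,0,0.1,0,0,0,0.1,0,0,0,0.1,0]}}

```text
t: 10.37
tool_pos: [0.5484, 0.1199, 0.0243]
orientation: [1.94, 2.471, 0.0]
force: [-1.3, 0.9, 2.9]
opening: 0.0006
gripper_force: 1.3
```

Contact comes only at z≈0.0243, so the trailing half is flush with the deck. I'll lift straight off and move away.

Emit:
{"api": "play_rows", "payload": {"targets": [0,0,-1,0,0,0,-4,0,0,0,-8,0,0,0,-12,0,0,0,-15,0,0,0,-15,0]}}

```text
t: 10.87
tool_pos: [0.5526, 0.1205, 0.1835]
orientation: [1.934, 2.464, 0.014]
force: [0.6, 0.1, 0.2]
opening: 0.0005
gripper_force: 0.0
```

Emit:
{"api": "play_rows", "payload": {"targets": [0,-3,0,0,0,-6,0,0,-3,-9,0,0,-7,-11,0,0,-11,-13,0,0,-14,-15,0,0,-14,-15,0,0,-14,-15,0,0]}}

```text
t: 11.53
tool_pos: [0.4354, -0.0538, 0.1746]
orientation: [1.945, 2.466, 0.001]
force: [0.3, 0.6, 0.5]
opening: 0.0003
gripper_force: 0.0
```

```bash
python3 - <<'E'
from h import *
t,s=shot('top','top6'),shot('side','side6'); P={}
for n,c,box in(('top',t,(225,345,165,255)),('side',s,(285,375,140,225))):
    x0,x1,y0,y1=box; im=c['image'][y0:y1,x0:x1]; h=cv2.cvtColor(im,cv2.COLOR_RGB2HSV)
    for k,lo,hi in(('g',45,85),('o',5,22)):
        m=cv2.inRange(h,(lo,100,60),(hi,255,255)); nn,l,st,ce=cv2.connectedComponentsWithStats(m)
        if nn<2: print('none',n,k); continue
        i=1+st[1:,4].argmax(); p=ce[i]+[x0,y0]; P[n,k]=p; print(n,k,p,st[i],atz(c,*p,.024 if k=='g' else .03))
rep()
E
```

```text
top g [284.88340807 210.23318386] [ 52  37  17  17 223] [0.54663327 0.13060292 0.024     ]
top o [252.33179724 214.359447  ] [ 19  42  17  16 217] [0.53295187 0.21606746 0.03      ]
side g [322.1744186  180.05813953] [32 36 12  9 86] [0.54493737 0.12935505 0.024     ]
side o [321.66666667 160.27777778] [35 18  4  6 18] [0.54604234 0.21616955 0.03      ]
t 11.6333 p [ 0.4360345  -0.05145743  0.17449155] open 0.0002655978291081313 F [ 0.41102583 -0.43122284 -0.55053687] xang 103.67208614028456 want 103.77740659913141
```

Green is unchanged and in place, and orange hasn't moved in the top view (it is partly hidden in the side view).

```bash
python3 -c "
from plant import workorder; print(workorder.close_job())"
```

```text
the job is handed in; nothing more can be done
None
```

The green filter was pushed over the rim into the recess and lies flush and about 2 mm off centre, inside the 5 mm limit; the orange filter hasn't moved, and the job was handed in at about 12 s (no verdict was returned).

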